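# Drift the worn bushing out of a belt idler

### The job

The bronze bushing in the bottom of the belt idler standing in the knock-out fixture is worn: take from the rack the drift whose pin just fits the idler's bore, feel its nose into the bore and press the bushing down until it is fully out of the idler, never pushing on the work with more than 30 N. Then draw the drift out and put it back upright in the rack hole it came from; leave the other two drifts, the spare idler and the wrench where they are.

Things in the scene. Friction and masses are not known exactly. Their poses are not given: they have to be found in the camera images.
- drift: The drift to use: steel, middle one of three sizes, 0.24 to 0.36 kg. Pin 18 mm in diameter, 70 mm long (its nose tapers by 1 mm all round over the last 2.5 mm); above it a collar 36 mm in diameter, 6 mm thick; above that a round handle 22 mm in diameter, 46 mm long. Origin at the centre of its lower end, z up. It hangs in the rack on its collar. Gripped just over it, the collar takes the push.
- rack: The fixed plywood drift rack, foot 90 x 210 mm, top 82 mm above the bench, with three through holes 25 mm in diameter in a row along its y, 62 mm apart, the middle one over the origin; open in front and behind. Any drift can be in any hole. Origin at the centre of its underside.
- drift_small: Bystander: the smallest drift, same form and lengths, 11 mm pin, 30 mm collar, 16 mm handle, hanging in the rack. Origin at its lower end.
- drift_large: Bystander: the largest drift, same form and lengths, 22 mm pin, 40 mm collar, 28 mm handle, hanging in the rack. Origin at its lower end.
- fixture: The fixed steel knock-out fixture: base 130 x 130 x 14 mm, two parallels with a 44 mm slot between them, open along its x, and a bridge plate 102 x 102 mm, top 40 mm above the bench, with a 40 mm hole. On the plate a square locating frame, 76 mm inside, 8 mm high. The idler stands in this frame. Origin at the centre of its underside.
- seat (a point): Centre of the locating frame on the bridge plate, 40 mm above the bench, turned as the fixture. The steel idler stands here: 56 mm in diameter, 64 mm at its end flanges, 50 mm high, 20 mm bore upright right through, flat top face. It stands loosely and is not measured: its axis is up to 6 mm off this point along x and along y. Pushed sideways with over 3 N it slides; it cannot lift.
- bushing (a joint): How far (m) the bronze bushing, 20 mm in diameter and 20 mm long with a 13 mm hole, has gone down from flush with the idler's underside: 0 to 0.002 at the start, its upper end 30 to 32 mm below the idler's top face. It moves under a steady push of about 10 N, is out of the idler at 0.020 and stands on the fixture's base at 0.026, where the push rises sharply.
- spare_idler: Bystander: a second idler of the same size, without a bushing, standing loose on its end on the bench. Origin at the centre of its underside.
- wrench: Bystander: a 160 mm steel wrench lying on the bench. Origin within it.

How it is judged (in metres and radians):
On the way, in this order (a step that is already met when the one before it is completed fails the run):
1. the drift is lifted clear out of the rack (height (world z) of drift above 0.084 m), for 0.1 s.
2. the bushing is fully out of the idler, driven by the drift in the bore (value of joint bushing above 0.022 m and horizontal distance between drift and seat below 0.01 m and z of drift in the frame of seat below 0.01 m), for 0.1 s.
At the end, for the whole second after the job is handed in: The bushing is out of the idler (at least 22 mm down); the drift hangs upright (within 3.5 degrees), at rest, collar down, in the hole it came from (within 8 mm of its start); the other drifts and the spare idler are within 10 mm and the wrench within 15 mm of where they were (value of joint bushing above 0.022 m and distance of drift from where it was at the start of the episode below 0.008 m and angle between drift's own z axis and vertical below 0.06 rad and linear speed of drift below 0.01 m/s and distance of each of drift_small, drift_large, spare_idler from where it was at the start of the episode below 0.01 m and distance of wrench from where it was at the start of the episode below 0.015 m); the robot touches nothing.
It fails at once if the drift pushes on the idler, the bushing or the fixture with more than 30 N (contact force between drift and fixture above 30 N).
It fails at once if another drift is pulled out, or the spare idler is knocked over (distance of any of drift_small, drift_large from where it was at the start of the episode above 0.03 m or angle between spare_idler's own z axis and vertical above 0.5 rad).
It also fails if it takes over 72 s, if anything falls off the work surface, if the arm or the gripper's body presses on something with over 40 N, if the wrist force passes 120 N, or if a joint passes its speed limit or range.

### The arm

A 7-joint arm with a two-finger parallel gripper is mounted at the origin on the work surface. World frame = base frame: x ahead of the robot, y to its left, z up, the work surface at z = 0. Lengths are in m, angles in degrees, forces in N, time in s.
With the tool pointing down it reaches from about 0.425 to 0.95 m from the base axis. Payload 16.7 kg.
Tool frame: the origin (TCP) lies midway between the tips of the shut fingers; the grasp point (between the pads) lies 19 mm behind it; z points along the fingers, y is the line along which they close (so a half turn about z gives the same grasp; the last joint's range is limited). The gripper opens to 94 mm and grips with 3 to 60 N. Pads are 16 mm wide; open, the fingers measure 119 mm over their backs; the gripper's body (75 mm by 177 mm) begins 78 mm behind the grasp point.
Start: joints at [62.481, 24.414, 4.234, 92.017, -1.954, 63.644, -3.845], TCP at [0.219, -0.638, 0.205] pointing down, gripper open.
Joint ranges: [-163.25, 163.25], [-28.42, 122.38], [-70.27, 78.77], [12.13, 141.07], [-58.53, 238.53], [9.26, 117.41], [-156.51, 156.51]. Speed limits (degrees/s): [108.29, 108.29, 136.94, 136.94, 172.46, 172.46, 172.46].

### API

Orientations are given as a 3x3 rotation matrix whose columns are the frame's x, y, z axes.
In Python, from bench import bot gives the robot as it stands.
- The arm moves only by the tool arm_command, never from a script. Its argument "deltas" is a list of rows, each a list of 7 numbers: the shift along the tool's x, y, z in mm, then the turn, a rotation vector about the tool's x, y, z in degrees, then the opening, from -1 (shut) to 1 (fully open), so that 0 is half open. In form: [[tx, ty, tz, ax, ay, az, jaw], ...]. A call has 1 to 10 rows; each row is the pose to reach, as a shift and turn from the pose commanded when the call began, along the tool's axes at that moment; what a row does not reach only later rows make up. A row lasts 1/8 s, in which the tool goes at most 62.5 mm and 10.7 degrees, less where a joint would pass 70% of its speed; a pose out of reach is approached as far as the arm can. A call with a gripper value outside its range is refused whole. The fingers move at their own pace and stop on an object; "squeeze" is the grip in N (left out, the last holds). Time passes only in rows, so rows that repeat a pose let the fingers close. It gives the time, the measured TCP pose, the force, the opening and the grip force at its end, in the units of the state.
- bot.read_state(): the state, without advancing time (a new reading comes with each control period).
- bot.capture(name): name is "scene" or "top" or "wrist"; returns the picture (480x640x3 uint8, blue, green, red); there is no depth.
- bot.get_calibration(name): a dict with "fx", "fy", "cx", "cy" (pixels), "rvec" (rotation vector, rad) and "tvec" (3), from world to camera coordinates, as OpenCV has them. Camera axes: x right, y down, z forward; pixel columns grow to the right and rows downward; lengths in m; the calibration is good to about 2 mm. A picture is of the moment at which its call begins: read the wrist's pose just before it. get_calibration takes no time and is no camera call; for the wrist camera it gives the pose at the moment of the call.
- bot.finish_job(): hands the job in; it is judged then, once.
The state is a dict: "time": time; "joint_positions": joint angles; "qd": joint speeds; "effort": joint torques, N m; "position": TCP position; "eef_rot": TCP orientation; "force": force on the tool from outside, world axes, zero at the start; "wrist_torque": the same for the moment, N m; "grip_width": finger opening in m; "grasp_force": force on a finger pad.
Only numpy, scipy, OpenCV 4.12 (cv2) and the standard library are available. Lean on these libraries where they do the work, as an engineer would, in place of code of your own. Each camera call takes 0.05 s, during which the arm holds its last target. There are 200 camera calls.

## Working session

There is one attempt and no reset: what is moved stays moved. The work goes in short steps, Python scripts to look and compute and a tool call to move; the robot and the scene stay as the last step left them, time stands still between calls to the robot, and variables do not carry over. Pictures are saved under pics/ and viewed, at most 10 in all, crops included, and the job is handed in when it is done.

Besides the shell and the picture viewer there is one more tool, called by a JSON object that holds its "name" and its "arguments", one argument or row to a line. arm_command: Moves the arm, as the interface text tells. Its arguments: {"type":"object","properties":{"deltas":{"type":"array"},"squeeze":{"type":"number"}},"required":["deltas"]}

```bash
mkdir -p pics
cat > h.py <<'E'
import numpy as np,cv2
from bench import bot
def ray(name,u,v,z,cal=None):
    c=cal or bot.get_calibration(name)
    R=cv2.Rodrigues(np.array(c["rvec"],float))[0];t=np.array(c["tvec"],float).ravel()
    d=R.T@np.array([(u-c["cx"])/c["fx"],(v-c["cy"])/c["fy"],1]);o=-R.T@t
    return o+d*(z-o[2])/d[2]
def proj(name,P,cal=None):
    c=cal or bot.get_calibration(name)
    K=np.array([[c["fx"],0,c["cx"]],[0,c["fy"],c["cy"]],[0,0,1]],float)
    return cv2.projectPoints(np.array(P,float).reshape(-1,3),np.array(c["rvec"],float),np.array(c["tvec"],float),K,None)[0].reshape(-1,2)
E
python3 - <<'E'
from h import *
s=bot.read_state();print(s)
for n in("scene","top"):
    cv2.imwrite(f"pics/{n}0.png",bot.capture(n));c=bot.get_calibration(n)
    R=cv2.Rodrigues(np.array(c["rvec"],float))[0];print(n,c,-R.T@np.array(c["tvec"]).ravel())
E
```

```text
{'time': 0.0, 'joint_positions': array([62.48011429, 24.45104278,  4.23048251, 92.05095703, -1.95405892,
       63.64614324, -3.84431095]), 'qd': array([-0.13594348,  0.03782572,  0.06806294, -0.0482134 , -0.03164807,
        0.08141058, -0.03201022]), 'effort': array([ 9.97700117e-04, -9.35802341e+01,  3.66711035e+00, -4.54187071e+01,
       -4.89769340e-02,  2.01329874e-02,  2.49866007e-04]), 'position': array([ 0.21908325, -0.63798433,  0.20476887]), 'eef_rot': array([[ 9.45783727e-01,  3.24796672e-01, -5.13875774e-04],
       [ 3.24797067e-01, -9.45782940e-01,  1.22302628e-03],
       [-8.87800753e-05, -1.32362369e-03, -9.99999120e-01]]), 'force': array([-0.32361028,  0.35257584, -0.12067671]), 'wrist_torque': array([-0.02608936, -0.01405438, -0.00744511]), 'grasp_force': 0.0, 'grip_width': 0.0942454683071185}
scene {'fx': 457.71609733121954, 'fy': 457.71609733121954, 'cx': 315.3817044491644, 'cy': 244.13986711193525, 'rvec': array([ 2.07767395,  0.88000657, -0.44927757]), 'tvec': array([-0.44718844, -0.19499011,  1.18226548])} [ 1.07814593 -0.4084282   0.55365881]
top {'fx': 478.2870640747331, 'fy': 478.2870640747331, 'cx': 324.8205100573114, 'cy': 239.2951115874549, 'rvec': array([ 2.13326004, -2.16366123,  0.12942264]), 'tvec': array([0.05493116, 0.63636185, 0.71046164])} [0.53860674 0.03847699 0.78813189]
```

View pics/top0.png

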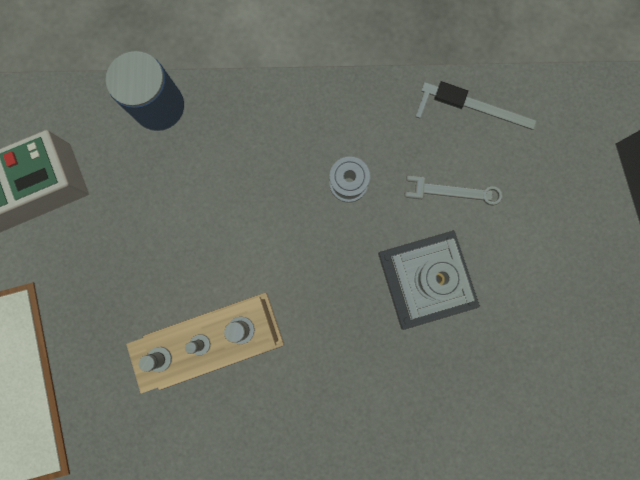

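View pics/scene0.png

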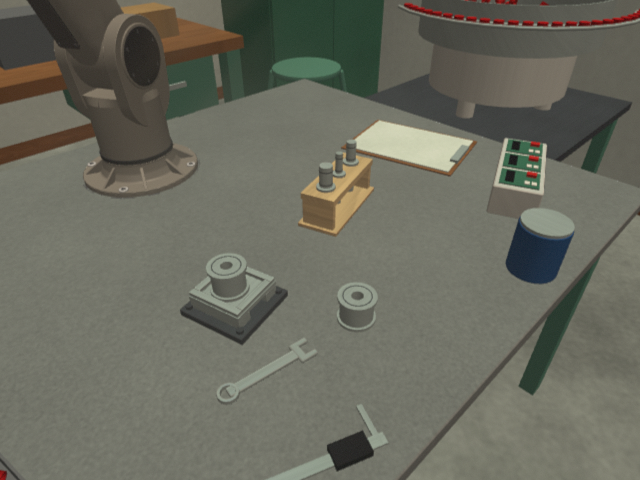

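The top view shows the rack with drifts at (153,361), (198,345, the smallest) and (238,330), the fixture idler bore near (442,279), the spare idler at (350,177) and the wrench at (455,190). I'll enlarge the rack and fixture.

Run:
```python
from h import *
im=cv2.imread("pics/top0.png")
a=cv2.resize(im[285:400,120:290],None,fx=4.6,fy=4.6,interpolation=cv2.INTER_CUBIC)
cv2.imwrite("pics/c1.png",a[:, :800])
b=cv2.resize(im[225:335,370:490],None,fx=5,fy=5,interpolation=cv2.INTER_CUBIC)
cv2.imwrite("pics/c2.png",b)
```

```text
(no output)
```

View pics/c1.png

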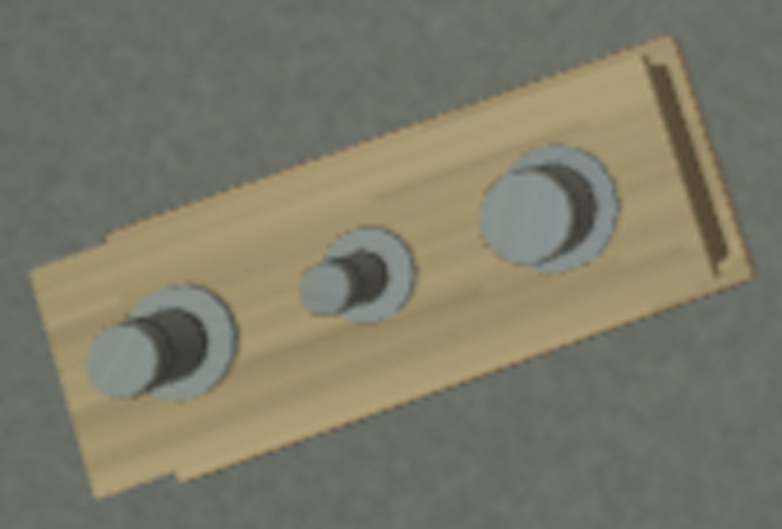

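View pics/c2.png

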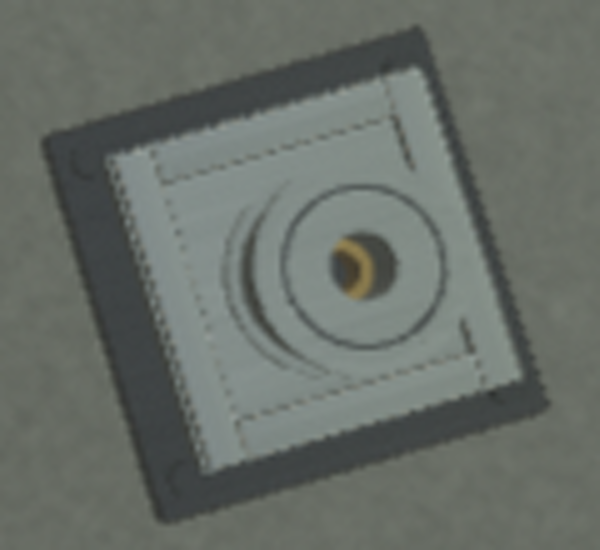

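The left drift, top at crop (123,360) and collar at (180,343), has a handle about 72/4.6 px wide. That's 22 mm, so it is the one to use. The idler's bore top is at crop (364,266), with the bronze visible below it. The fixture's base corners are also clear.

Run:
```python
from h import *
f=lambda x,y:(120+x/4.6,285+y/4.6); g=lambda x,y:(370+x/5,225+y/5)
off=-0.0
for n,t,c in(("mid",(123,360),(180,343)),("small",(325,288),(368,275)),("large",(527,216),(557,208))):
    print(n,ray("top",*f(*t),.134).round(4),ray("top",*f(*c),.088).round(4))
print("bore",ray("top",*g(364,266),.090).round(4))
P=np.array([ray("top",*g(*p),.014) for p in((45,135),(420,28),(550,407),(163,522))]);print(P.round(4),P.mean(0).round(4),np.linalg.norm(P-np.roll(P,1,0),axis=1))
d=P[0]-P[3];e=P[1]-P[0];print("yaw",np.degrees(np.arctan2(d[1],d[0])),np.degrees(np.arctan2(e[1],e[0])))
# spare
print("spare",ray("top",350,176,.05).round(3),"wrench",ray("top",410,187,0).round(3),ray("top",495,195,0).round(3))
s=bot.read_state();R=s["eef_rot"];print(R[:,0],np.degrees(np.arctan2(R[1,0],R[0,0])))
```

```text
mid [0.461  0.2858 0.134 ] [0.4605 0.2855 0.088 ]
small [0.4808 0.2273 0.134 ] [0.4806 0.2271 0.088 ]
large [0.5008 0.1684 0.134 ] [0.5005 0.1681 0.088 ]
bore [ 0.5712 -0.1252  0.09  ]
[[ 0.6186 -0.0415  0.014 ]
 [ 0.6519 -0.1647  0.014 ]
 [ 0.529  -0.2002  0.014 ]
 [ 0.4944 -0.0755  0.014 ]] [ 0.5735 -0.1205  0.014 ] [0.128783   0.12759277 0.12795036 0.12932948]
yaw 15.304010761984607 -74.87410037286115
spare [0.737 0.005 0.05 ] wrench [ 0.729 -0.098  0.   ] [ 0.713 -0.24   0.   ]
[ 9.45785693e-01  3.24791340e-01 -9.58661573e-05] 18.952933953123644
```

Everything checks out against the given sizes: spacing 62 mm, base about 128 mm, rack yaw about 18.7°. Drift axis (0.461, 0.286), bore (0.571, -0.125). I'll move via a waypoint, turning the tool so the fingers close across the row.

```bash
cat >> h.py <<'E'
def delta(p,yaw=None):
    """tool-axis shift mm (and turn deg) to world point p, tool straight down with y axis at given yaw"""
    s=bot.read_state();R=s["eef_rot"]
    print("t",round(s["time"],2),"pos",s["position"].round(4),"F",s["force"].round(1),"w",round(s["grip_width"],4),"g",round(s["grasp_force"],1))
    print("shift",(R.T@(np.array(p)-s["position"])*1000).round(1))
    if yaw is not None:
        a=np.radians(yaw);y=np.array([np.cos(a),np.sin(a),0]);z=np.array([0,0,-1.]);T=np.c_[np.cross(y,z),y,z]
        print("turn",np.degrees(cv2.Rodrigues(R.T@T)[0].ravel()).round(2))
E
python3 -c "
from h import *
delta([.5,-.15,.25],18.7)"
```

```text
t 0.1 pos [ 0.2191 -0.638   0.2049] F [ 0.5  1.2 -0.1] w 0.0942 g 0.0
shift [ 424.2 -370.4  -44.8]
turn [-6.000e-02 -5.000e-02 -8.975e+01]
```

{"name": "arm_command", "arguments": {
  "deltas": [
    [42, -37, -45, 0, 0, -9, 1],
    [85, -74, -45, 0, 0, -18, 1],
    [127, -111, -45, 0, 0, -27, 1],
    [170, -148, -45, 0, 0, -36, 1],
    [212, -185, -45, 0, 0, -45, 1],
    [254, -222, -45, 0, 0, -54, 1],
    [297, -259, -45, 0, 0, -63, 1],
    [339, -296, -45, 0, 0, -72, 1],
    [382, -333, -45, 0, 0, -81, 1],
    [424, -370, -45, 0, 0, -90, 1]
  ],
  "squeeze": 40
}}

```text
time: 1.35
position: [0.5006, -0.1491, 0.2505]
eef_rot: [[-0.329, 0.944, -0.0], [0.944, 0.329, -0.0], [-0.0, -0.0, -1.0]]
force: [0.4, -0.8, 0.1]
grip_width: 0.0939
grasp_force: 0.0
```

```bash
python3 -c "
from h import *
delta([.461,.286,.25],18.7)"
```

```text
t 1.35 pos [ 0.5006 -0.1491  0.2505] F [ 0.4 -0.8  0.1] w 0.0939 g 0.0
shift [4.238e+02 1.060e+02 4.000e-01]
turn [-0.    0.    0.54]
```

{"name": "arm_command", "arguments": {
  "deltas": [
    [53, 13, 0, 0, 0, 0.5, 1],
    [106, 26.5, 0, 0, 0, 0.5, 1],
    [159, 40, 0, 0, 0, 0.5, 1],
    [212, 53, 0, 0, 0, 0.5, 1],
    [265, 66, 0, 0, 0, 0.5, 1],
    [318, 79.5, 0, 0, 0, 0.5, 1],
    [371, 93, 0, 0, 0, 0.5, 1],
    [424, 106, 0, 0, 0, 0.5, 1],
    [424, 106, 0, 0, 0, 0.5, 1]
  ]
}}

```text
time: 2.48
position: [0.4609, 0.2889, 0.2503]
eef_rot: [[-0.322, 0.947, -0.001], [0.947, 0.322, 0.002], [0.002, -0.0, -1.0]]
force: [0.6, -0.4, 0.5]
grip_width: 0.094
grasp_force: 0.0
```

Run:
```python
from h import *
delta([.461,.286,.09],18.7)
c=bot.get_calibration("wrist");im=bot.capture("wrist")
for p in([.461,.286,.134],[.461,.286,.088]): print(proj("wrist",p,c).round(1))
cv2.imwrite("pics/w1.png",im)
```

```text
t 2.48 pos [0.4609 0.2889 0.2503] F [ 0.6 -0.4  0.5] w 0.094 g 0.0
shift [ -3.1  -0.8 160.3]
turn [-0.03 -0.12  0.09]
[[316.9 231.5]]
[[317.1 221.1]]
```

View pics/w1.png

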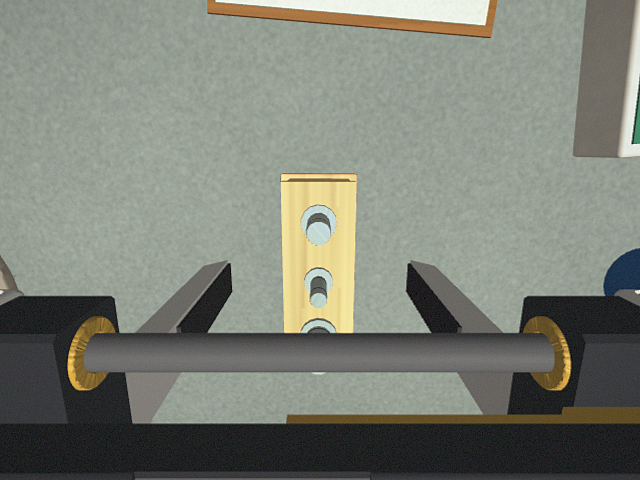

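The drift's top is at (318,231), within a pixel or two of the prediction. I'll descend most of the way.

{"name": "arm_command", "arguments": {
  "deltas": [
    [0, 0, 40, 0, 0, 0, 1],
    [0, 0, 80, 0, 0, 0, 1],
    [0, 0, 110, 0, 0, 0, 1],
    [0, 0, 120, 0, 0, 0, 1],
    [0, 0, 120, 0, 0, 0, 1]
  ]
}}

```text
time: 3.15
position: [0.4628, 0.2841, 0.1307]
eef_rot: [[-0.316, 0.949, -0.0], [0.949, 0.316, -0.0], [-0.0, -0.0, -1.0]]
force: [0.6, -0.1, 0.4]
grip_width: 0.0937
grasp_force: 0.0
```

Run:
```python
from h import *
delta([.461,.2857,.0905],18.7)
c=bot.get_calibration("wrist");im=bot.capture("wrist")
print(proj("wrist",[[.461,.2857,.134],[.461,.2857,.088]],c).round(1))
cv2.imwrite("pics/w2.png",im)
```

```text
t 3.15 pos [0.4628 0.2841 0.1307] F [ 0.6 -0.1  0.4] w 0.0937 g 0.0
shift [ 2.1 -1.2 40.2]
turn [-0.03  0.01 -0.29]
[[315.1 273.2]
 [315.7 249.3]]
```

View pics/w2.png

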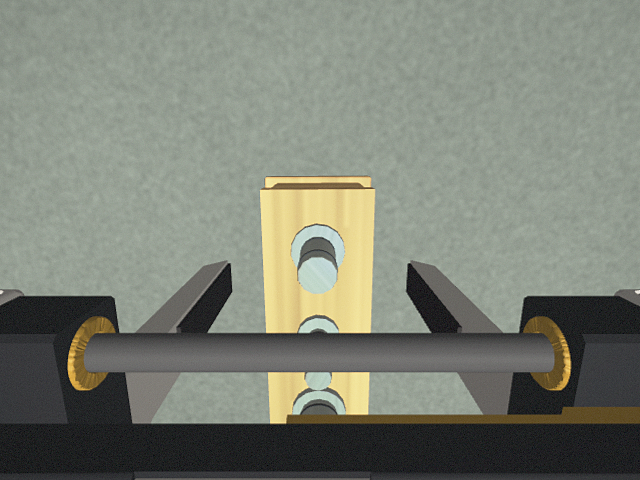

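The handle top is at (318,274), centred between the fingers at 231 and 407. I'll lower onto the handle and close.

{"name": "arm_command", "arguments": {
  "deltas": [
    [2, -0.5, 20, 0, 0, -0.3, 1],
    [2, -0.5, 36, 0, 0, -0.3, 1],
    [2, -0.5, 40, 0, 0, -0.3, 1],
    [2, -0.5, 40, 0, 0, -0.3, 1],
    [2, -0.5, 40, 0, 0, -0.3, -1],
    [2, -0.5, 40, 0, 0, -0.3, -1],
    [2, -0.5, 40, 0, 0, -0.3, -1],
    [2, -0.5, 40, 0, 0, -0.3, -1],
    [2, -0.5, 40, 0, 0, -0.3, -1],
    [2, -0.5, 40, 0, 0, -0.3, -1]
  ],
  "squeeze": 40
}}

```text
time: 4.45
position: [0.4615, 0.2865, 0.0905]
eef_rot: [[-0.321, 0.947, -0.0], [0.947, 0.321, 0.0], [0.0, 0.0, -1.0]]
force: [0.5, -0.3, 0.3]
grip_width: 0.0375
grasp_force: 0.0
```

{"name": "arm_command", "arguments": {
  "deltas": [
    [0, 0, 0, 0, 0, 0, -1],
    [0, 0, 0, 0, 0, 0, -1],
    [0, 0, 0, 0, 0, 0, -1],
    [0, 0, 0, 0, 0, 0, -1],
    [0, 0, 0, 0, 0, 0, -1]
  ],
  "squeeze": 50
}}

```text
time: 5.08
position: [0.4615, 0.2864, 0.0905]
eef_rot: [[-0.321, 0.947, -0.0], [0.947, 0.321, -0.0], [-0.0, -0.0, -1.0]]
force: [-0.4, 0.0, 1.8]
grip_width: 0.0212
grasp_force: 50.0
```

Gripped at 21 mm. Lifting.

{"name": "arm_command", "arguments": {
  "deltas": [
    [0, 0, -15, 0, 0, 0, -1],
    [0, 0, -35, 0, 0, 0, -1],
    [0, 0, -60, 0, 0, 0, -1],
    [0, 0, -85, 0, 0, 0, -1],
    [0, 0, -105, 0, 0, 0, -1],
    [0, 0, -115, 0, 0, 0, -1],
    [0, 0, -115, 0, 0, 0, -1],
    [0, 0, -115, 0, 0, 0, -1]
  ]
}}

```text
time: 6.08
position: [0.4612, 0.2861, 0.2048]
eef_rot: [[-0.321, 0.947, -0.001], [0.947, 0.321, -0.0], [-0.0, -0.001, -1.0]]
force: [0.8, -1.7, -3.5]
grip_width: 0.0211
grasp_force: 50.0
```

```bash
python3 -c "
from h import *
delta([.5712,-.1252,.205],18.7)"
```

```text
t 6.08 pos [0.4612 0.2861 0.2048] F [ 0.8 -1.7 -3.5] w 0.0211 g 50.0
shift [-4.248e+02 -2.810e+01 -1.000e-01]
turn [-0.06  0.01  0.05]
```

The carried drift would pass over the other handles (0.134), so I'll raise it first and then cross.

{"name": "arm_command", "arguments": {
  "deltas": [
    [0, 0, -25, 0, 0, 0, -1],
    [0, 0, -40, 0, 0, 0, -1],
    [-40, -2, -40, 0, 0, 0, -1],
    [-90, -6, -40, 0, 0, 0, -1],
    [-145, -10, -40, 0, 0, 0, -1],
    [-200, -13, -40, 0, 0, 0, -1],
    [-255, -17, -40, 0, 0, 0, -1],
    [-310, -21, -40, 0, 0, 0, -1],
    [-365, -24, -40, 0, 0, 0, -1],
    [-400, -26, -40, 0, 0, 0, -1]
  ]
}}

```text
time: 7.32
position: [0.5655, -0.1037, 0.2449]
eef_rot: [[-0.319, 0.948, -0.001], [0.948, 0.319, -0.0], [-0.0, -0.001, -1.0]]
force: [0.1, 0.9, -3.1]
grip_width: 0.0213
grasp_force: 50.0
```

{"name": "arm_command", "arguments": {
  "deltas": [
    [-15, -1, 10, 0, 0, 0, -1],
    [-25, -2, 25, 0, 0, 0, -1],
    [-25, -2, 40, 0, 0, 0, -1],
    [-25, -2, 50, 0, 0, 0, -1],
    [-25, -2, 55, 0, 0, 0, -1],
    [-25, -2, 55, 0, 0, 0, -1],
    [-25, -2, 55, 0, 0, 0, -1]
  ]
}}

```text
time: 8.2
position: [0.5719, -0.1249, 0.191]
eef_rot: [[-0.322, 0.947, 0.001], [0.947, 0.322, -0.0], [-0.0, 0.001, -1.0]]
force: [0.1, -0.3, -2.7]
grip_width: 0.0213
grasp_force: 50.0
```

Run:
```python
from h import *
delta([.5712,-.1252,.171],18.7)
ims=[]
for n in("scene","wrist","top"):
    c=bot.get_calibration(n);im=bot.capture(n);s=bot.read_state();p=s["position"]+[0,0,-.0785]
    uv=proj(n,[p,[.5712,-.1252,.09]],c).round(0).astype(int);print(n,uv.tolist())
    u,v=uv[1];u=np.clip(u,65,574);v=np.clip(v,60,419)
    ims.append(cv2.resize(im[v-60:v+60,u-65:u+65],(390,360) if n!="x" else None,interpolation=cv2.INTER_CUBIC));print("origin",u-65,v-60)
cv2.imwrite("pics/m3.png",np.hstack(ims[:2]))
cv2.imwrite("pics/m3t.png",ims[2])
```

```text
t 8.2 pos [ 0.5719 -0.1249  0.191 ] F [ 0.1 -0.3 -2.7] w 0.0213 g 50.0
shift [-0.1 -0.8 20. ]
turn [0.04 0.02 0.06]
scene [[224, 253], [226, 264]]
origin 161 204
wrist [[318, 239], [317, 232]]
origin 252 172
top [[446, 277], [443, 278]]
origin 378 218
```

View pics/m3.png

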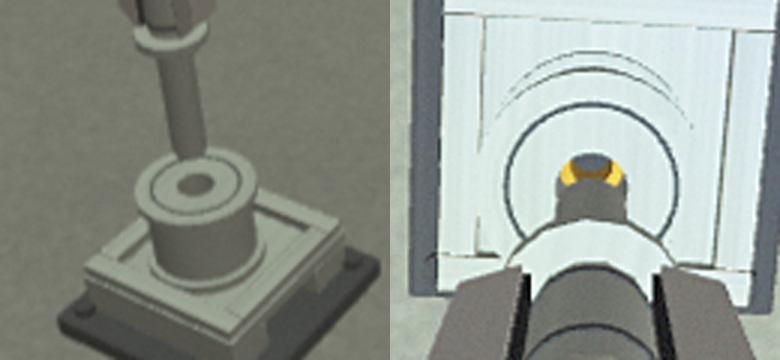

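The nose hovers about 22 mm over the idler, nearly over the bore. In the wrist crop the idler's ring spans x 503–678 with its top at y 103; the bore's edge is at y 152.

Run:
```python
from h import *
s=bot.read_state();R=s["eef_rot"];p=s["position"]
for n,q in(("ringtop",(590,103)),("ringL",(503,187)),("ringR",(678,187)),("boretop",(592,152)),("boreL",(556,187)),("boreR",(628,187))):
    w=ray("wrist",252+(q[0]-390)/3,172+q[1]/3,.09);print(n,(R.T@(w-p)*1000).round(1)[:2])
```

```text
ringtop [21.2  0.7]
ringL [ -1.8 -22.9]
ringR [-1.8 24.6]
boretop [7.9 1.3]
boreL [-1.8 -8.5]
boreR [-1.8 11. ]
```

View pics/m3t.png

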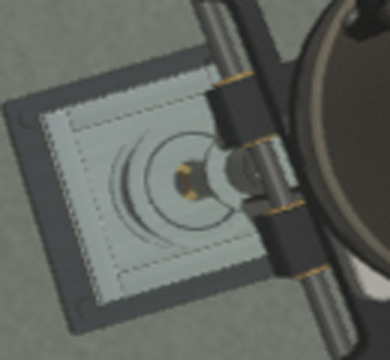

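{"name": "arm_command", "arguments": {
  "deltas": [
    [-1.2, 0, 8, 0, 0, 0, -1],
    [-1.2, 0, 16, 0, 0, 0, -1],
    [-1.2, 0, 19, 0, 0, 0, -1],
    [-1.2, 0, 20, 0, 0, 0, -1],
    [-1.2, 0, 21, 0, 0, 0, -1],
    [-1.2, 0, 22, 0, 0, 0, -1],
    [-1.2, 0, 23, 0, 0, 0, -1],
    [-1.2, 0, 23.5, 0, 0, 0, -1],
    [-1.2, 0, 24, 0, 0, 0, -1],
    [-1.2, 0, 24, 0, 0, 0, -1]
  ]
}}

```text
time: 9.6
position: [0.572, -0.1261, 0.1665]
eef_rot: [[-0.321, 0.947, -0.0], [0.947, 0.321, 0.0], [0.0, -0.0, -1.0]]
force: [0.4, -0.5, -1.8]
grip_width: 0.0215
grasp_force: 50.0
```

{"name": "arm_command", "arguments": {
  "deltas": [
    [0, 0, 1, 0, 0, 0, -1],
    [0, 0, 2, 0, 0, 0, -1],
    [0, 0, 3, 0, 0, 0, -1],
    [0, 0, 3, 0, 0, 0, -1]
  ]
}}

```text
time: 10.1
position: [0.572, -0.1261, 0.1634]
eef_rot: [[-0.321, 0.947, -0.0], [0.947, 0.321, 0.0], [0.0, -0.0, -1.0]]
force: [-0.0, 0.3, -2.5]
grip_width: 0.0217
grasp_force: 50.0
```

The nose is 5 mm below the idler's top with no push, so it's in the bore. Continuing.

{"name": "arm_command", "arguments": {
  "deltas": [
    [0, 0, 2, 0, 0, 0, -1],
    [0, 0, 4, 0, 0, 0, -1],
    [0, 0, 6, 0, 0, 0, -1],
    [0, 0, 8, 0, 0, 0, -1],
    [0, 0, 10, 0, 0, 0, -1],
    [0, 0, 12, 0, 0, 0, -1],
    [0, 0, 14, 0, 0, 0, -1],
    [0, 0, 16, 0, 0, 0, -1],
    [0, 0, 18, 0, 0, 0, -1],
    [0, 0, 18, 0, 0, 0, -1]
  ]
}}

```text
time: 11.35
position: [0.5719, -0.1261, 0.1453]
eef_rot: [[-0.322, 0.947, -0.0], [0.947, 0.322, 0.0], [0.0, -0.0, -1.0]]
force: [0.8, 1.2, -3.8]
grip_width: 0.0215
grasp_force: 50.0
```

{"name": "arm_command", "arguments": {
  "deltas": [
    [0, 0, 2, 0, 0, 0, -1],
    [0, 0, 4, 0, 0, 0, -1],
    [0, 0, 5, 0, 0, 0, -1],
    [0, 0, 6, 0, 0, 0, -1],
    [0, 0, 7, 0, 0, 0, -1],
    [0, 0, 8, 0, 0, 0, -1],
    [0, 0, 8.5, 0, 0, 0, -1],
    [0, 0, 9, 0, 0, 0, -1],
    [0, 0, 9.5, 0, 0, 0, -1],
    [0, 0, 9.5, 0, 0, 0, -1]
  ]
}}

```text
time: 12.6
position: [0.5722, -0.1261, 0.1366]
eef_rot: [[-0.321, 0.947, 0.001], [0.947, 0.321, -0.0], [-0.0, 0.0, -1.0]]
force: [-3.1, 1.2, 7.6]
grip_width: 0.0214
grasp_force: 50.0
```

About 10 N of push: the nose is on the bushing. Pressing slowly.

{"name": "arm_command", "arguments": {
  "deltas": [
    [0, 0, 1, 0, 0, 0, -1],
    [0, 0, 2, 0, 0, 0, -1],
    [0, 0, 3, 0, 0, 0, -1],
    [0, 0, 4, 0, 0, 0, -1],
    [0, 0, 5, 0, 0, 0, -1],
    [0, 0, 6, 0, 0, 0, -1],
    [0, 0, 7, 0, 0, 0, -1],
    [0, 0, 8, 0, 0, 0, -1]
  ]
}}

```text
time: 13.6
position: [0.5722, -0.1262, 0.1287]
eef_rot: [[-0.321, 0.947, 0.001], [0.947, 0.321, -0.0], [-0.0, 0.0, -1.0]]
force: [-2.7, 2.2, 9.1]
grip_width: 0.0213
grasp_force: 50.0
```

{"name": "arm_command", "arguments": {
  "deltas": [
    [0, 0, 1, 0, 0, 0, -1],
    [0, 0, 2, 0, 0, 0, -1],
    [0, 0, 3, 0, 0, 0, -1],
    [0, 0, 4, 0, 0, 0, -1],
    [0, 0, 5, 0, 0, 0, -1],
    [0, 0, 6, 0, 0, 0, -1],
    [0, 0, 7, 0, 0, 0, -1],
    [0, 0, 8, 0, 0, 0, -1],
    [0, 0, 9, 0, 0, 0, -1],
    [0, 0, 10, 0, 0, 0, -1]
  ]
}}

```text
time: 14.85
position: [0.5722, -0.1261, 0.1187]
eef_rot: [[-0.321, 0.947, 0.001], [0.947, 0.321, -0.0], [-0.0, 0.0, -1.0]]
force: [-2.5, 2.2, 8.4]
grip_width: 0.0212
grasp_force: 50.0
```

{"name": "arm_command", "arguments": {
  "deltas": [
    [0, 0, 0.6, 0, 0, 0, -1],
    [0, 0, 1.2, 0, 0, 0, -1],
    [0, 0, 1.8, 0, 0, 0, -1],
    [0, 0, 2.4, 0, 0, 0, -1],
    [0, 0, 3, 0, 0, 0, -1],
    [0, 0, 3.5, 0, 0, 0, -1],
    [0, 0, 4, 0, 0, 0, -1],
    [0, 0, 4.3, 0, 0, 0, -1]
  ]
}}

```text
time: 15.85
position: [0.5723, -0.1262, 0.1144]
eef_rot: [[-0.321, 0.947, 0.001], [0.947, 0.321, -0.0], [-0.0, 0.0, -1.0]]
force: [-2.1, 0.8, 9.0]
grip_width: 0.0213
grasp_force: 50.0
```

{"name": "arm_command", "arguments": {
  "deltas": [
    [0, 0, 0.3, 0, 0, 0, -1],
    [0, 0, 0.6, 0, 0, 0, -1],
    [0, 0, 0.6, 0, 0, 0, -1]
  ]
}}

```text
time: 16.23
position: [0.5722, -0.1261, 0.1137]
eef_rot: [[-0.321, 0.947, 0.001], [0.947, 0.321, -0.0], [-0.0, 0.0, -1.0]]
force: [-2.6, 1.5, 7.7]
grip_width: 0.0209
grasp_force: 50.0
```

{"name": "arm_command", "arguments": {
  "deltas": [
    [0, 0, 0.3, 0, 0, 0, -1],
    [0, 0, 0.6, 0, 0, 0, -1],
    [0, 0, 0.6, 0, 0, 0, -1]
  ]
}}

```text
time: 16.6
position: [0.5722, -0.1261, 0.1132]
eef_rot: [[-0.321, 0.947, 0.001], [0.947, 0.321, -0.0], [-0.0, 0.0, -1.0]]
force: [-2.0, 1.6, 8.9]
grip_width: 0.0213
grasp_force: 50.0
```

{"name": "arm_command", "arguments": {
  "deltas": [
    [0, 0, 0.2, 0, 0, 0, -1],
    [0, 0, 0.4, 0, 0, 0, -1],
    [0, 0, 0.4, 0, 0, 0, -1]
  ]
}}

```text
time: 16.98
position: [0.5723, -0.1261, 0.1128]
eef_rot: [[-0.321, 0.947, 0.001], [0.947, 0.321, -0.0], [-0.0, 0.0, -1.0]]
force: [-2.1, 1.1, 8.4]
grip_width: 0.0211
grasp_force: 50.0
```

Run:
```python
from h import *
c=bot.get_calibration("scene");im=bot.capture("scene");p=bot.read_state()["position"]
print(p,(proj("scene",p-[0,0,.0085],c)),proj("scene",[.5722,-.1261,.09],c))
cv2.imwrite("pics/s4.png",cv2.resize(im[190:340,150:310],None,fx=4,fy=4,interpolation=cv2.INTER_CUBIC))
```

```text
[ 0.57222742 -0.12609095  0.11274928] [[224.49222449 257.74620997]] [[225.63092411 264.73034262]]
```

View pics/s4.png

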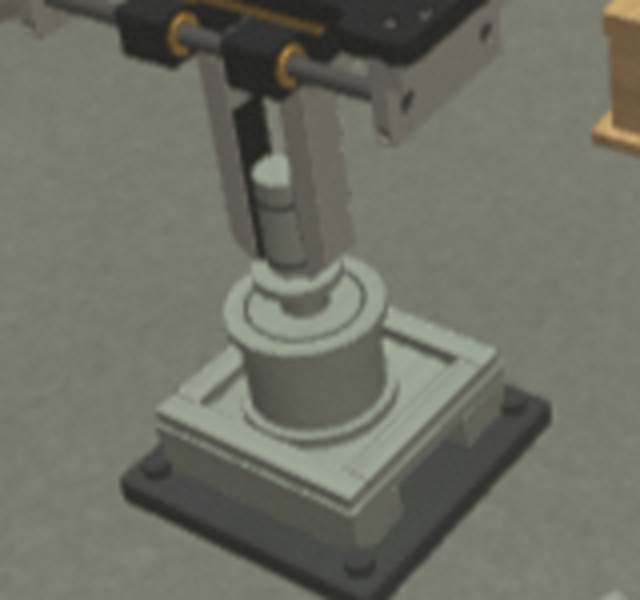

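The drift is upright, its collar just above the idler. I'll take a little more travel for margin.

{"name": "arm_command", "arguments": {
  "deltas": [
    [0, 0, 0.2, 0, 0, 0, -1],
    [0, 0, 0.4, 0, 0, 0, -1],
    [0, 0, 0.4, 0, 0, 0, -1]
  ]
}}

```text
time: 17.4
position: [0.5722, -0.1261, 0.1123]
eef_rot: [[-0.321, 0.947, 0.001], [0.947, 0.321, -0.0], [-0.0, 0.0, -1.0]]
force: [-3.1, 1.1, 9.0]
grip_width: 0.0213
grasp_force: 50.0
```

{"name": "arm_command", "arguments": {
  "deltas": [
    [0, 0, 0.2, 0, 0, 0, -1],
    [0, 0, 0.4, 0, 0, 0, -1],
    [0, 0, 0.4, 0, 0, 0, -1]
  ]
}}

```text
time: 17.77
position: [0.5723, -0.1261, 0.1121]
eef_rot: [[-0.321, 0.947, 0.001], [0.947, 0.321, -0.0], [-0.0, 0.0, -1.0]]
force: [-3.4, 2.6, 10.5]
grip_width: 0.0215
grasp_force: 50.0
```

The force has started to rise at the nominal 26 mm, so the bushing is on the base. Drawing the drift out.

{"name": "arm_command", "arguments": {
  "deltas": [
    [0, 0, -5, 0, 0, 0, -1],
    [0, 0, -12, 0, 0, 0, -1],
    [0, 0, -24, 0, 0, 0, -1],
    [0, 0, -38, 0, 0, 0, -1],
    [0, 0, -52, 0, 0, 0, -1],
    [0, 0, -66, 0, 0, 0, -1],
    [0, 0, -90, 0, 0, 0, -1],
    [0, 0, -115, 0, 0, 0, -1],
    [0, 0, -133, 0, 0, 0, -1],
    [0, 0, -133, 0, 0, 0, -1]
  ]
}}

```text
time: 19.02
position: [0.5726, -0.1263, 0.2456]
eef_rot: [[-0.321, 0.947, 0.002], [0.947, 0.321, -0.001], [-0.001, 0.002, -1.0]]
force: [0.4, -1.0, -2.9]
grip_width: 0.0215
grasp_force: 50.0
```

```bash
python3 -c "
from h import *
delta([.4613,.2862,.245],18.7)"
```

```text
t 19.02 pos [ 0.5726 -0.1263  0.2456] F [ 0.4 -1.  -2.9] w 0.0215 g 50.0
shift [4.264e+02 2.710e+01 1.000e-01]
turn [0.1  0.08 0.04]
```

{"name": "arm_command", "arguments": {
  "deltas": [
    [45, 3, 0, 0, 0, 0, -1],
    [95, 6, 0, 0, 0, 0, -1],
    [145, 9, 0, 0, 0, 0, -1],
    [195, 12, 0, 0, 0, 0, -1],
    [245, 15.5, 0, 0, 0, 0, -1],
    [295, 19, 0, 0, 0, 0, -1],
    [345, 22, 0, 0, 0, 0, -1],
    [390, 25, 0, 0, 0, 0, -1],
    [420, 26.7, 0, 0, 0, 0, -1],
    [426.4, 27.1, 0, 0, 0, 0, -1]
  ]
}}

```text
time: 20.27
position: [0.4593, 0.2881, 0.2435]
eef_rot: [[-0.324, 0.946, -0.001], [0.946, 0.324, 0.0], [0.001, -0.001, -1.0]]
force: [0.0, -0.6, -3.4]
grip_width: 0.0214
grasp_force: 50.0
```

{"name": "arm_command", "arguments": {
  "deltas": [
    [0, 0, 10, 0, 0, 0, -1],
    [0, 0, 30, 0, 0, 0, -1],
    [0, 0, 55, 0, 0, 0, -1],
    [0, 0, 70, 0, 0, 0, -1],
    [0, 0, 72, 0, 0, 0, -1],
    [0, 0, 72, 0, 0, 0, -1],
    [0, 0, 72, 0, 0, 0, -1]
  ]
}}

```text
time: 21.15
position: [0.461, 0.2866, 0.173]
eef_rot: [[-0.321, 0.947, 0.001], [0.947, 0.321, 0.0], [0.0, 0.001, -1.0]]
force: [-0.2, -0.0, -2.6]
grip_width: 0.0215
grasp_force: 50.0
```

Run:
```python
from h import *
delta([.4613,.2862,.095],18.7)
```

```text
t 21.15 pos [0.461  0.2866 0.173 ] F [-0.2 -0.  -2.6] w 0.0215 g 50.0
shift [-0.5  0.1 78. ]
turn [ 0.07 -0.01  0.04]
```

{"name": "arm_command", "arguments": {
  "deltas": [
    [0, 0, 8, 0, 0, 0, -1],
    [0, 0, 14, 0, 0, 0, -1],
    [0, 0, 20, 0, 0, 0, -1],
    [0, 0, 28, 0, 0, 0, -1],
    [0, 0, 40, 0, 0, 0, -1],
    [0, 0, 52, 0, 0, 0, -1],
    [0, 0, 64, 0, 0, 0, -1],
    [0, 0, 74, 0, 0, 0, -1],
    [0, 0, 79, 0, 0, 0, -1],
    [0, 0, 80, 0, 0, 0, -1]
  ]
}}

```text
time: 22.4
position: [0.4605, 0.2864, 0.0921]
eef_rot: [[-0.321, 0.947, -0.0], [0.947, 0.321, -0.0], [0.0, -0.0, -1.0]]
force: [-0.2, -0.0, -3.7]
grip_width: 0.0214
grasp_force: 50.0
```

{"name": "arm_command", "arguments": {
  "deltas": [
    [0, 0, 1, 0, 0, 0, -1],
    [0, 0, 2, 0, 0, 0, -1],
    [0, 0, 2, 0, 0, 0, -1]
  ]
}}

```text
time: 22.78
position: [0.4608, 0.2864, 0.0906]
eef_rot: [[-0.321, 0.947, 0.0], [0.947, 0.321, 0.0], [0.0, 0.001, -1.0]]
force: [0.7, 0.4, -1.3]
grip_width: 0.0214
grasp_force: 50.0
```

It's seated: part of the weight is off the wrist. Releasing, then retreating.

{"name": "arm_command", "arguments": {
  "deltas": [
    [0, 0, 0.3, 0, 0, 0, -1],
    [0, 0, 0.3, 0, 0, 0, -0.4],
    [0, 0, 0.3, 0, 0, 0, 0],
    [0, 0, 0.3, 0, 0, 0, 0.4],
    [0, 0, 0.3, 0, 0, 0, 0.4],
    [0, 0, 0.3, 0, 0, 0, 0.4],
    [0, 0, 0.3, 0, 0, 0, 0.4]
  ]
}}

```text
time: 23.65
position: [0.4606, 0.2863, 0.09]
eef_rot: [[-0.321, 0.947, -0.0], [0.947, 0.321, 0.0], [0.0, 0.0, -1.0]]
force: [-0.5, -0.2, 0.1]
grip_width: 0.0658
grasp_force: 0.0
```

{"name": "arm_command", "arguments": {
  "deltas": [
    [0, 0, -10, 0, 0, 0, 0.4],
    [0, 0, -30, 0, 0, 0, 0.4],
    [0, 0, -60, 0, 0, 0, 0.4],
    [0, 0, -100, 0, 0, 0, 0.4],
    [0, 0, -130, 0, 0, 0, 0.4],
    [0, 0, -130, 0, 0, 0, 0.4],
    [0, 0, -130, 0, 0, 0, 0.4],
    [0, 0, -130, 0, 0, 0, 0.4]
  ]
}}

```text
time: 24.65
position: [0.4603, 0.2861, 0.2195]
eef_rot: [[-0.322, 0.947, -0.001], [0.947, 0.322, -0.0], [-0.0, -0.001, -1.0]]
force: [-0.3, -0.6, -0.7]
grip_width: 0.0655
grasp_force: 0.0
```

Run:
```python
from h import *
delta([.461,.286,.22])
c=bot.get_calibration("wrist");print(proj("wrist",[[.461,.2857,.134],[.461,.2857,.088]],c).round(1))
im=bot.capture("wrist")[150:400,180:460]; sc=bot.capture("scene")[125:325,160:400]
cv2.imwrite("pics/e.png",np.hstack([cv2.resize(im,(400,357)),cv2.resize(sc,(400,357))]))
```

```text
t 24.65 pos [0.4603 0.2861 0.2195] F [-0.3 -0.6 -0.7] w 0.0655 g 0.0
shift [-0.3  0.7 -0.5]
[[318.6 237.4]
 [318.6 225.1]]
```

View pics/e.png

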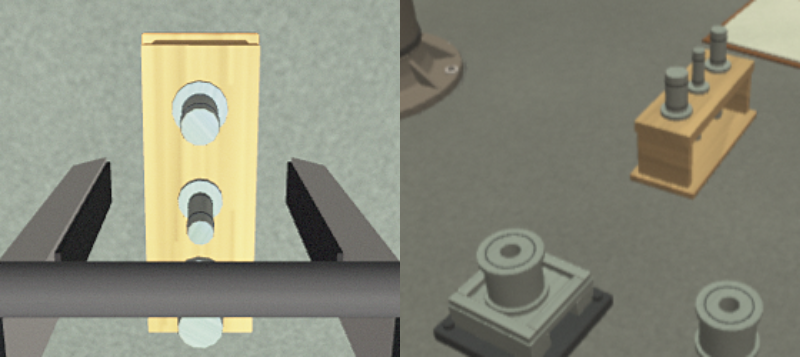

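The drift hangs upright in its own hole, with its handle top at crop (200,126), as predicted. The other drifts and the spare idler are undisturbed and the gripper is clear, so I'm handing in.

```bash
python3 -c "
from bench import bot
print(bot.finish_job())"
```

```text
the job is handed in; nothing more can be done
None
```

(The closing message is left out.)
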